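Tip a carton over into the packing jig

TASK

Push the tall carton over, by pushing it near its top, so that it falls towards the wooden stop bar and lands flat inside the taped frame on the plywood board, still short of the bar. Then push the lying carton along the board until its leading end sits flush against the stop bar, still inside the frame, and leave it there. Never pick the carton up, and leave the other things on the bench where they are.

Things in the scene. Friction and masses are not known exactly. Their poses are not given: they have to be found in the camera images.
- jig: Fixed plywood board on the bench, 384 (x) x 210 (y) x 12 mm thick. Origin at the centre of its underside, z up, +x towards the dark wooden stop bar across its +x end. Flat pale tape 12 mm wide marks the other three sides of a frame; inside the tape and up to the bar's face it spans x -160 to 160 mm and y -80 to 80 mm.
- stop (a point): Middle of the foot of the stop bar's face that looks towards the carton (jig x = 160 mm), on the board's upper surface, 12 mm above the bench. The fixed bar is 24 mm thick, 172 mm long and rises 30 mm above the board. Axes as the jig's.
- carton: Loose closed cardboard carton with a pale label on both broad faces, 0.2 to 0.42 kg, standing on the board at the frame's end away from the bar: 55 mm deep (x), 80 wide (y), 180 tall (z). Origin at the centre of its underside; +x points within 0.1 rad of the jig's +x at the start. Pushed in its upper half it tips without sliding, needs about 1 N, and goes over by itself past about 0.3 rad.
- carton_top (a point): Centre of the carton's top face, 180 mm above its origin along its z; after falling it is the middle of the leading end, 50 to 80 mm short of the bar give or take some slip. Axes as the carton's. Sliding the lying carton takes a few N.
- carton_foot (a point): Middle of the carton's bottom edge on the stop bar's side (27.5 mm along its +x from its origin): the edge it tips over. It stays down on the board throughout the job. Axes as the carton's.
- tin: Bystander: loose round metal tin with a pale band, 86 mm diameter, 105 mm tall, standing beside the board. Origin at the centre of its underside.
- glue: Bystander: loose white plastic bottle, 52 mm diameter, 140 mm tall, standing beside the board. Origin at the centre of its underside.
- tape_roll: Bystander: loose empty ring-shaped roll lying flat beside the board, 100 mm outside and 76 mm inside diameter, 25 mm high. Origin at the centre of its underside.
- small_carton: Bystander: loose small plain cardboard carton, 60 x 50 x 85 mm tall, standing beside the board. Origin at the centre of its underside.
There are look-alikes about, which are no part of the job. What is shaped like the carton but black is not meant.

How it is judged (in metres and radians):
On the way, in this order (a step that is already met when the one before it is completed fails the run):
1. the carton has toppled towards the stop bar and lies flat inside the taped frame, still at least 10 mm short of the bar (angle between carton's own z axis and vertical between 1.5 and 1.64 rad and angle between carton's own x axis and vertical above 3.05 rad and y of carton_top in the frame of jig between -0.042 and 0.042 m and y of carton_foot in the frame of jig between -0.042 and 0.042 m and x of carton_foot in the frame of jig above -0.16 m and x of carton_top in the frame of jig below 0.164 m and x of carton_top in the frame of jig below 0.15 m), for 0.2 s.
2. the lying carton's leading end is flush against the stop bar (angle between carton's own z axis and vertical between 1.5 and 1.64 rad and angle between carton's own x axis and vertical above 3.05 rad and y of carton_top in the frame of jig between -0.042 and 0.042 m and y of carton_foot in the frame of jig between -0.042 and 0.042 m and x of carton_foot in the frame of jig above -0.16 m and x of carton_top in the frame of jig between 0.155 and 0.164 m and angle between the z axis of carton and the x axis of jig, either way round below 0.06 rad), for 0.2 s.
At the end, for the whole second after the job is handed in: The carton lies at rest flat on its broad face on the board, top end leading, that end within 5 mm of the stop bar and square to it within 0.06 rad, both ends' middles within 42 mm of the frame's centre line (so the carton is inside the tape) (all of step 2 and linear speed of carton below 0.01 m/s and angular speed of carton below 0.05 rad/s); the robot touches nothing.
It fails at once if the carton is picked up, or tipped backwards (its foot edge rises more than 20 mm off the board) (height (world z) of carton_foot above 0.032 m).
It fails at once if a bystander is disturbed (tin moved more than 20 mm or tipped) (distance of tin from where it was at the start of the episode above 0.02 m or angle between tin's own z axis and vertical above 0.3 rad).
It fails at once if a bystander is disturbed (glue moved more than 20 mm or tipped) (distance of glue from where it was at the start of the episode above 0.02 m or angle between glue's own z axis and vertical above 0.3 rad).
It fails at once if a bystander is disturbed (tape_roll moved more than 20 mm or tipped) (distance of tape_roll from where it was at the start of the episode above 0.02 m or angle between tape_roll's own z axis and vertical above 0.3 rad).
It fails at once if a bystander is disturbed (small_carton moved more than 20 mm or tipped) (distance of small_carton from where it was at the start of the episode above 0.02 m or angle between small_carton's own z axis and vertical above 0.3 rad).
It also fails if it takes over 42 s, if anything falls off the work surface, if the arm or the gripper's body presses on something with over 40 N, if the wrist force passes 120 N, or if a joint passes its speed limit or range.

ROBOT

A 6-joint arm with a two-finger parallel gripper is mounted at the origin on the work surface. World frame = base frame: x ahead of the robot, y to its left, z up, the work surface at z = 0. Lengths are in m, angles in degrees, forces in N, time in s.
With the tool pointing down it reaches from about 0.25 to 0.725 m from the base axis. Payload 9.7 kg.
Tool frame: the origin (TCP) lies on the centre line of the jaws, within the pads' length; the fingertips stand tip_reach ahead of it and the grasp point (between the pads) lies 2 mm behind it (tip_reach is the distance from the TCP to the fingertips, in m); z points along the fingers, y is the direction in which the jaws open and shut (so a half turn about z gives the same grasp; the last joint's range is limited). The gripper opens to 85 mm and grips with 20 to 120 N. Pads are 22 mm wide; open, the fingers measure 114 mm over their backs; the gripper's body (76 mm by 85 mm) begins 54 mm behind the grasp point. The pads swing forward as they close: fully open they stand 13 mm farther back than shut.
Start: joints at [-75.287, 4.979, 10.078, 95.1, 0, 90], TCP at [0.14, -0.532, 0.209] pointing down, gripper open.
Joint ranges: [-179.16, 179.16], [-48.56, 103.87], [-65.8, 70.77], [-126.05, 130.52], [-82.76, 87.17], [-180, 180]. Speed limits (degrees/s): [127.2, 127.2, 147.25, 180, 180, 180].

INTERFACE

Orientations are given as [roll, pitch, yaw] about the fixed x, y, z axes, in that order (R = Rz(yaw) Ry(pitch) Rx(roll)).
In Python, from workcell import get_obs, camera, calibration, job_done, tip_reach gives the robot as it stands.
- The arm moves only by the tool apply_moves, never from a script. Its argument "rows" is a list of rows, each a list of 7 numbers: the shift along the world's x, y, z in mm, then the turn, a rotation vector about the world's x, y, z in degrees, then the closure, from 0 (fully open) to 1 (shut). A call has 1 to 20 rows; each row shifts and turns the commanded pose from where the row before left it; what a row does not reach is not made up. A row lasts 1/8 s, in which the tool goes at most 62.5 mm and 10.7 degrees, less where a joint would pass 70% of its speed; a pose out of reach is approached as far as the arm can. A call with a gripper value outside its range is refused whole. The fingers move at their own pace and stop on an object; "grip_force" is the grip in N (left out, the last holds). Time passes only in rows, so rows that do not move let the fingers close. It gives the time, the measured TCP pose, the force and the opening at its end, in the units of the state.
- get_obs(): the state, without advancing time (a new reading comes with each control period).
- camera(name): name is "scene" or "top" or "wrist"; returns the picture (480x640x3 uint8, red, green, blue); there is no depth.
- calibration(name): a dict with "intrinsics" (3x3 intrinsics, pixels), "dist" ([k1, k2, p1, p2, k3] as OpenCV has them; the pictures are not rectified), "T" (4x4, takes a point from camera to world coordinates); the wrist camera has in their place "mount" (4x4, takes a point from camera to tool coordinates, whose origin is the TCP and whose axes are the flange's). Camera axes: x right, y down, z forward; pixel columns grow to the right and rows downward; lengths in m; the calibration is good to about 2 mm. A picture is of the moment at which its call begins: read the wrist's pose just before it. calibration takes no time and is no camera call.
- job_done(): hands the job in, once; it reports no verdict.
The state is a dict: "time": time; "q": joint angles; "qd": joint speeds; "joint_efforts": joint torques, N m; "ee_pos": TCP position; "tcp_rot": TCP orientation; "wrist_force": force on the tool from outside, world axes, zero at the start; "torque": the same for the moment, N m; "opening": finger opening in m.
Only numpy, scipy, OpenCV 4.12 (cv2) and the standard library are available. Lean on these libraries where they do the work, as an engineer would, in place of code of your own. Each camera call takes 0.05 s, during which the arm holds its last target.

## Working session

There is one attempt and no reset: what is moved stays moved. The work goes in short steps, Python scripts to look and compute and a tool call to move; the robot and the scene stay as the last step left them, time stands still between calls to the robot, and variables do not carry over. Pictures are saved under pics/ and viewed, and the job is handed in when it is done.

Besides the shell and the picture viewer there is one more tool, called after "Emit:" in YAML: its name, and indented under it one key for each argument. apply_moves: Moves the arm, as the interface text tells. Its arguments: {"type":"object","properties":{"rows":{"type":"array","items":{"type":"array","items":{"type":"number"}}},"grip_force":{"type":"number"}},"required":["rows"]}

```bash
mkdir -p pics
python3 - <<'E'
from workcell import *
import cv2
print(get_obs(), tip_reach)
for n in("scene","top"):
    cv2.imwrite(f"pics/{n}0.png",camera(n)[:,:,::-1]); print(calibration(n))
E
```

```text
{'time': 0.0, 'q': array([-7.52855186e+01,  5.01086681e+00,  1.00338655e+01,  9.50994253e+01,
       -5.93874773e-04,  8.99996760e+01]), 'qd': array([ 0.06973137,  0.08522359,  0.04121967, -0.01128686, -0.0277563 ,
       -0.05723678]), 'joint_efforts': array([ 1.64345864e-03, -5.20386279e+01,  4.64802110e+01,  1.65098748e-02,
        1.05043343e-04,  5.84323288e-06]), 'ee_pos': array([ 0.13963179, -0.53170973,  0.20858006]), 'tcp_rot': array([-1.79923573e+02,  5.93442117e-04,  1.47148062e+01]), 'wrist_force': array([-0.61092178,  0.2184086 ,  0.11317382]), 'torque': array([ 0.01862118, -0.01311674,  0.02984379]), 'opening': 0.08544659712554308} 0.017
{'intrinsics': array([[527.9912602 ,   0.        , 317.2522219 ],
       [  0.        , 527.9912602 , 241.66806488],
       [  0.        ,   0.        ,   1.        ]]), 'dist': array([0.02261647, 0.        , 0.        , 0.        , 0.        ]), 'T': array([[-0.49363728,  0.62372505, -0.60604398,  1.17862248],
       [ 0.86966179,  0.35142469, -0.34668292,  0.40365968],
       [-0.003256  , -0.69818891, -0.71590617,  0.90448829],
       [ 0.        ,  0.        ,  0.        ,  1.        ]])}
{'intrinsics': array([[502.0090811 ,   0.        , 325.18709198],
       [  0.        , 502.0090811 , 236.70036727],
       [  0.        ,   0.        ,   1.        ]]), 'dist': array([0.05008759, 0.        , 0.        , 0.        , 0.        ]), 'T': array([[-0.02607542, -0.97663605,  0.2133122 ,  0.31194935],
       [-0.99965797,  0.02590257, -0.0036056 ,  0.02418091],
       [-0.00200398, -0.21333325, -0.97697743,  1.13355   ],
       [ 0.        ,  0.        ,  0.        ,  1.        ]])}
```

View pics/scene0.png

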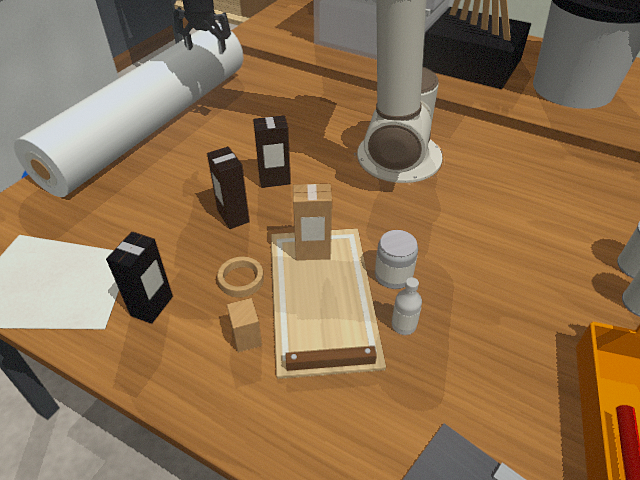

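View pics/top0.png

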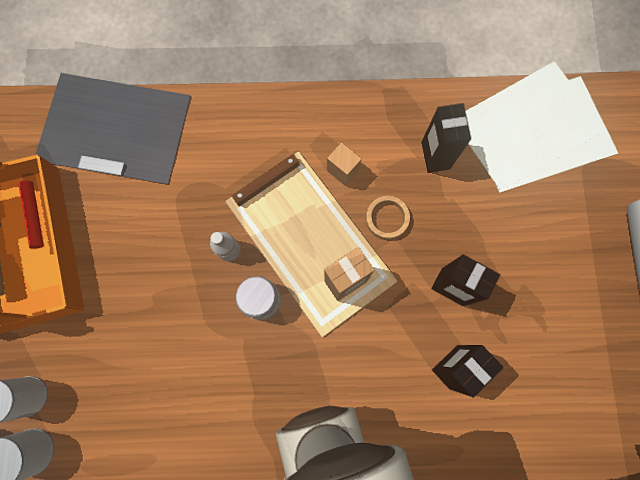

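The brown carton on the board, at scene (312,222) and top (350,275), is the target. The black cartons at top (447,138), (467,280) and (468,370) are look-alikes. I'll enlarge to confirm and measure.

Run:
```python
import cv2
a=cv2.imread("pics/top0.png")[140:350,190:430]; cv2.imwrite("pics/topc.png",cv2.resize(a,None,fx=3.3333,fy=2.857,interpolation=2) if 0 else cv2.resize(a,None,fx=2.8,fy=2.8,interpolation=2))
a=cv2.imread("pics/scene0.png")[170:390,200:440]; cv2.imwrite("pics/scenec.png",cv2.resize(a,None,fx=2.7,fy=2.7,interpolation=2))
```

```text
(no output)
```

View pics/topc.png

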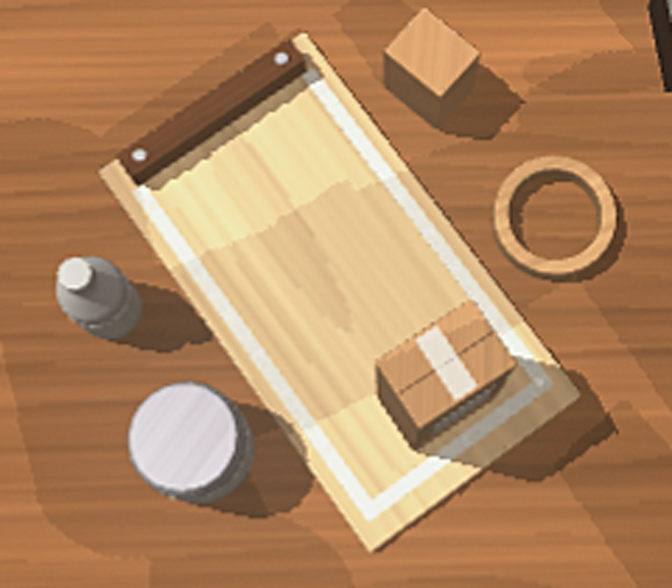

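View pics/scenec.png

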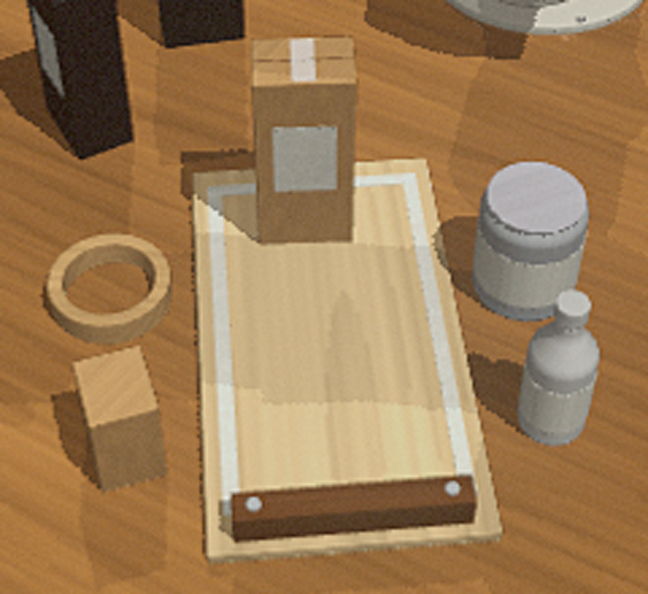

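```bash
cat > h.py <<'E'
import numpy as np,cv2
from workcell import *
from scipy.optimize import least_squares
def proj(n,P):
    c=calibration(n);T=np.linalg.inv(c["T"])
    p,_=cv2.projectPoints(np.float64(P),cv2.Rodrigues(T[:3,:3])[0],T[:3,3],c["intrinsics"],c["dist"]);return p[:,0]
def ray(n,uv,z):
    c=calibration(n);p=cv2.undistortPoints(np.float64(uv).reshape(-1,1,2),c["intrinsics"],c["dist"])[:,0]
    d=np.c_[p,np.ones(len(p))]@c["T"][:3,:3].T;o=c["T"][:3,3];return o+d*((z-o[2])/d[:,2])[:,None]
def pl(s,P):
    c,sn=np.cos(s[2]),np.sin(s[2]);P=np.float64(P);return np.c_[s[0]+c*P[:,0]-sn*P[:,1],s[1]+sn*P[:,0]+c*P[:,1],P[:,2]]
def fit(obs,s0):
    f=lambda s:np.concatenate([(proj(n,pl(s,P))-uv).ravel() for n,P,uv in obs])
    r=least_squares(f,s0,loss='soft_l1');return r.x,r.fun.reshape(-1,2)
E
python3 - <<'E'
from h import *
tc=lambda a:np.float64(a)/2.8+[190,140]
sc=lambda a:np.float64(a)/2.7+[200,170]
X,Y=.192,.105
J=[[X,Y,.012],[X,-Y,.012],[-X,-Y,.012],[-X,Y,.012]]
j,r=fit([("top",J,tc([(100,168),(300,32),(579,395),(373,552)])),("scene",J,sc([(500,534),(208,558),(194,174),(429,159)]))],[.5,.05,.5])
print(j,np.degrees(j[2]));print(r.round(1).tolist())
a,b=.0275,.04
C=[[a,b,.192],[a,-b,.192],[-a,-b,.192],[-a,b,.192]]
k,r=fit([("top",C,tc([(377,360),(475,300),(517,362),(415,418)])),("scene",C+[[a,-b,.012],[a,b,.012]],sc([(356,84),(252,82),(253,39),(354,38),(259,242),(352,242)]))],[.4,.0,.5])
print(k,np.degrees(k[2]));print(r.round(1).tolist())
c,s=np.cos(j[2]),np.sin(j[2]);d=k[:2]-j[:2];print("carton in jig",c*d[0]+s*d[1],-s*d[0]+c*d[1])
for n,uv,z in(("tin",(181,435),.105),("glue",(74,274),.14),("roll",(556,214),.025),("box",(432,52),.085)):
    p=ray("top",tc([uv]),z)[0];d=p[:2]-j[:2];print(n,p,"jig",c*d[0]+s*d[1],-s*d[0]+c*d[1])
E
```

```text
[0.55114301 0.05731913 0.60107737] 34.43919658073407
[[-1.8, 0.0], [0.7, -1.4], [0.1, -0.6], [-2.4, -0.5], [1.3, -0.5], [-0.5, -0.9], [-0.2, -1.2], [-0.4, -1.0]]
[ 0.45448914 -0.02218292  0.51922038] 29.749136293045535
[[-1.5, -1.4], [-0.7, -1.4], [-0.3, 0.8], [0.1, 2.8], [-0.1, -0.8], [-0.8, 0.1], [-0.4, -1.2], [0.0, -1.0], [-0.5, 0.3], [0.1, 0.1]]
carton in jig -0.12467394009304415 -0.010906676805433939
tin [0.4177701  0.16759918 0.105     ] jig -0.04762938632795641 0.16637746858089425
glue [0.53231533 0.24029398 0.14      ] jig 0.08795032206852038 0.16155190548398038
roll [ 0.59740734 -0.12546634  0.025     ] jig -0.06521548227650889 -0.17691200566705764
box [ 0.71644506 -0.02649101  0.085     ] jig 0.08893177004211825 -0.1626039583641891
```

Emit:
apply_moves:
  rows:
    - [0, 0, 50, 0, 0, 0, 0.5]
    - [0, 0, 50, 0, 0, 0, 0.5]
    - [20, 39, 0, 0, 0, 1.25, 0.5]
    - [20, 39, 0, 0, 0, 1.25, 0.5]
    - [20, 39, 0, 0, 0, 1.25, 0.5]
    - [20, 39, 0, 0, 0, 1.25, 0.5]
    - [20, 39, 0, 0, 0, 1.25, 0.5]
    - [20, 39, 0, 0, 0, 1.25, 0.5]
    - [20, 39, 0, 0, 0, 1.25, 0.5]
    - [20, 39, 0, 0, 0, 1.25, 0.5]
    - [20, 39, 0, 0, 0, 1.25, 0.5]
    - [20, 39, 0, 0, 0, 1.25, 0.5]
    - [20, 39, 0, 0, 0, 1.25, 0.5]
    - [18, 37, 0, 0, 0, 1.25, 0.5]
    - [0, 0, 0, 0, 0, 0, 0.5]

```text
time: 1.98
ee_pos: [0.3783, -0.064, 0.3088]
tcp_rot: [-179.9, 0.0, 30.0]
wrist_force: [-0.7, 0.4, -0.5]
opening: 0.0429
```

Emit:
apply_moves:
  rows:
    - [0, -2, -40, 0, 0, 0, 0.5]
    - [0, 0, -40, 0, 0, 0, 0.5]
    - [0, 0, -40, 0, 0, 0, 0.5]
    - [0, 0, -14, 0, 0, 0, 0.5]
    - [0, 0, 0, 0, 0, 0, 0.5]

```text
time: 2.6
ee_pos: [0.3773, -0.0683, 0.1754]
tcp_rot: [-180.0, 0.0, 29.7]
wrist_force: [-0.3, 0.0, 0.2]
opening: 0.043
```

Run:
```python
from h import *
print(get_obs()["ee_pos"],get_obs()["wrist_force"])
for n in("scene","top"): cv2.imwrite(f"pics/{n}1.png",camera(n)[:,:,::-1])
a=cv2.imread("pics/top1.png")[180:340,270:430]; b=cv2.imread("pics/scene1.png")[120:280,230:390]
cv2.imwrite("pics/c1.png",cv2.resize(np.hstack([a,b]),None,fx=2.5,fy=2.5,interpolation=2))
```

```text
[ 0.37731691 -0.0682874   0.17539654] [-0.29524951  0.02886427  0.16855699]
```

View pics/c1.png

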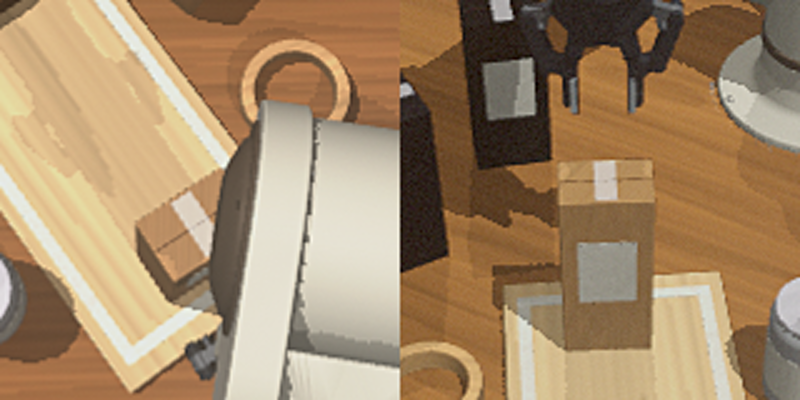

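The crop shows the two fingertips (crop 572,108 and 635,108) centred behind the upright carton. I'll push now.

Emit:
apply_moves:
  rows:
    - [8.7, 6.5, 0, 0, 0, 0, 0.5]
    - [8.7, 5.5, 0, 0, 0, 0, 0.5]
    - [8.7, 5, 0, 0, 0, 0, 0.5]
    - [5.2, 3, 0, 0, 0, 0, 0.5]
    - [5.2, 3, 0, 0, 0, 0, 0.5]
    - [5.2, 3, 0, 0, 0, 0, 0.5]
    - [5.2, 3, 0, 0, 0, 0, 0.5]
    - [5.2, 3, 0, 0, 0, 0, 0.5]
    - [5.2, 3, 0, 0, 0, 0, 0.5]
    - [5.2, 3, 0, 0, 0, 0, 0.5]

```text
time: 3.95
ee_pos: [0.4405, -0.0298, 0.1753]
tcp_rot: [-180.0, -0.0, 29.7]
wrist_force: [0.7, -0.2, 0.4]
opening: 0.0429
```

Run:
```python
from h import *
cv2.imwrite("pics/s2.png",cv2.resize(camera("scene")[120:400,200:480,::-1],None,fx=2,fy=2))
```

```text
(no output)
```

View pics/s2.png

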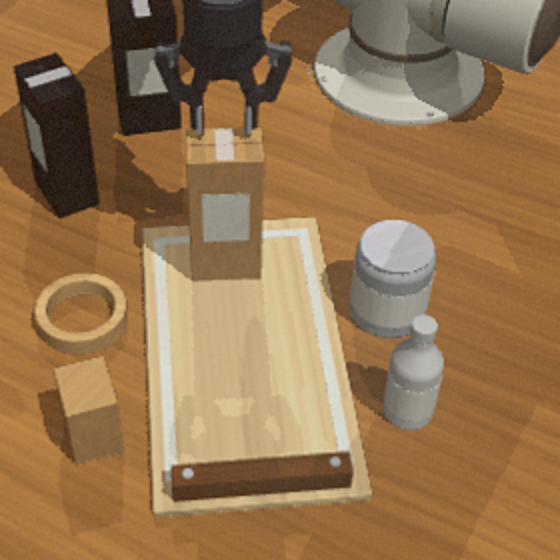

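The carton leans forward slightly and the fingers are in contact. I'll keep pushing.

Emit:
apply_moves:
  rows:
    - [5.2, 3, 0, 0, 0, 0, 0.5]
    - [5.2, 3, 0, 0, 0, 0, 0.5]
    - [5.2, 3, 0, 0, 0, 0, 0.5]
    - [5.2, 3, 0, 0, 0, 0, 0.5]
    - [5.2, 3, 0, 0, 0, 0, 0.5]
    - [5.2, 3, 0, 0, 0, 0, 0.5]

```text
time: 4.75
ee_pos: [0.4718, -0.0118, 0.1753]
tcp_rot: [-180.0, -0.0, 29.7]
wrist_force: [-0.6, -0.0, 0.6]
opening: 0.0427
```

Run:
```python
from h import *
cv2.imwrite("pics/s3.png",cv2.resize(camera("scene")[120:400,200:480,::-1],None,fx=2,fy=2))
```

```text
(no output)
```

View pics/s3.png

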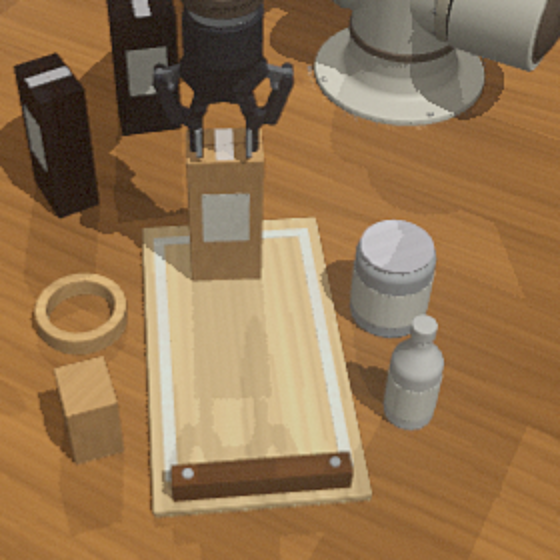

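Something's off: the carton hasn't tilted, yet the fingertips show in front of its top face. I'll check the geometry before moving again.

Run:
```python
from h import *
o=get_obs();p=o["ee_pos"];y=np.radians(o["tcp_rot"][2]);print(p)
jy=np.array([np.sin(y),-np.cos(y),0]);
P=[p+s*.0215*jy+[0,0,-d] for s in(1,-1) for d in(.017,.004,-.03)]
print(proj("scene",P).round(1).tolist())
im=camera("scene");cv2.imwrite("pics/s4.png",cv2.resize(im[140:290,260:370,::-1],None,fx=4,fy=4,interpolation=2))
t=camera("top");cv2.imwrite("pics/t4.png",cv2.resize(t[180:340,270:430,::-1],None,fx=3.5,fy=3.5,interpolation=2))
m=calibration("wrist");print(m)
cv2.imwrite("pics/w4.png",camera("wrist")[:,:,::-1])
```

```text
[ 0.47222597 -0.01149334  0.17516349]
[[302.3, 210.5], [302.1, 205.9], [301.7, 193.4], [322.8, 210.4], [322.8, 205.8], [322.9, 193.3]]
{'intrinsics': array([[330.54769922,   0.        , 318.98867383],
       [  0.        , 330.54769922, 245.83973397],
       [  0.        ,   0.        ,   1.        ]]), 'dist': array([-0.04589886,  0.        ,  0.        ,  0.        ,  0.        ]), 'mount': array([[ 7.17445152e-04, -9.64559050e-01, -2.63866112e-01,
         6.62114334e-02],
       [ 9.99999564e-01,  8.49558483e-04, -3.86576672e-04,
         1.68200235e-03],
       [ 5.97045721e-04, -2.63865720e-01,  9.64559239e-01,
        -1.64555719e-01],
       [ 0.00000000e+00,  0.00000000e+00,  0.00000000e+00,
         1.00000000e+00]])}
```

View pics/s4.png

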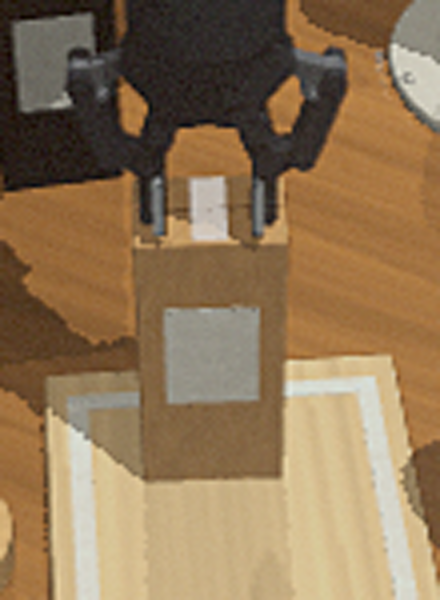

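View pics/t4.png

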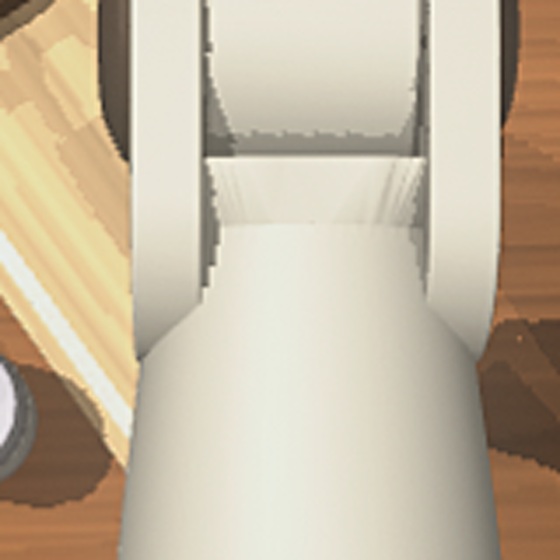

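View pics/w4.png

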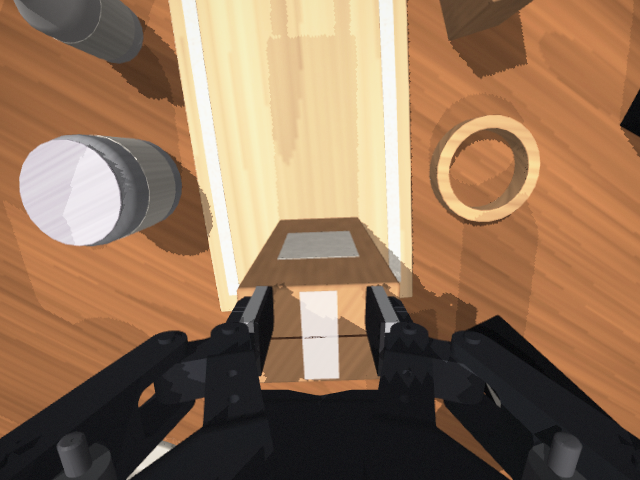

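The fingertips are over the top face, not behind it: predicted scene row was 210, observed row about 200. So the half-open tips sit higher than TCP + tip_reach would give. I'll measure them properly.

Run:
```python
from h import *
print(tip_reach, get_obs()["time"])
w=cv2.imread("pics/w4.png")[260:400,200:440];cv2.imwrite("pics/w4c.png",cv2.resize(w,None,fx=3.3,fy=3.3,interpolation=2))
s=camera("scene")[170:215,285:340,::-1];cv2.imwrite("pics/s5.png",cv2.resize(s,None,fx=12,fy=12,interpolation=2))
```

```text
0.017 4.95
```

View pics/w4c.png

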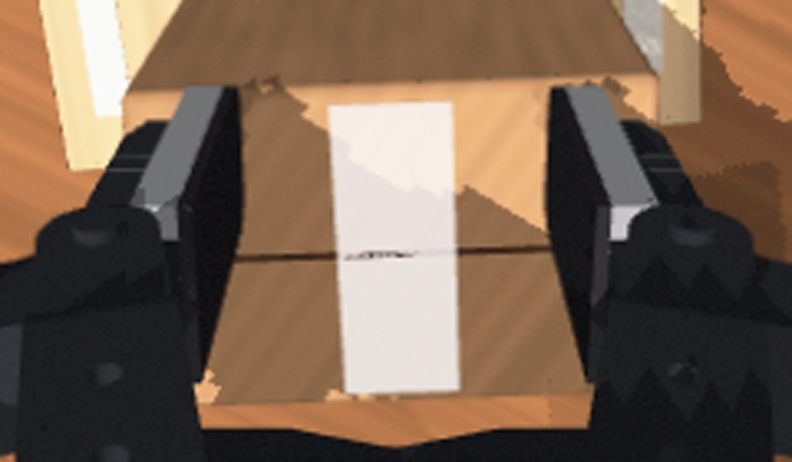

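View pics/s5.png

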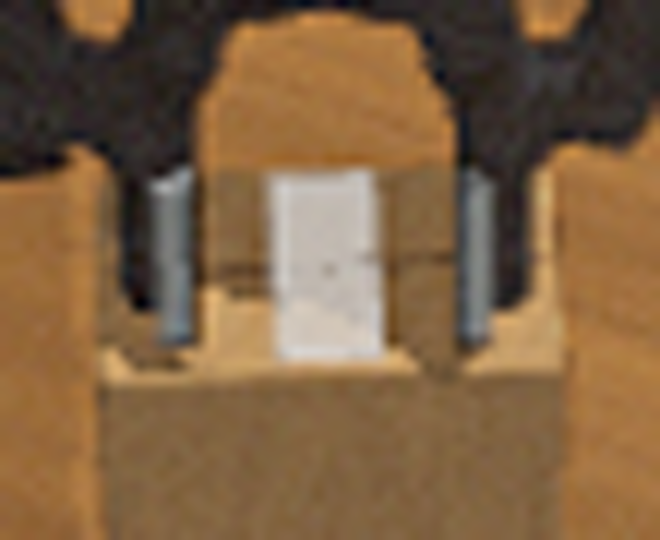

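Run:
```python
from h import *
o=get_obs();p=o["ee_pos"];y=np.radians(o["tcp_rot"][2])
tx=np.array([np.cos(y),np.sin(y),0]);jy=np.array([np.sin(y),-np.cos(y),0])
def f(v): # v: forward offset fixed 11mm front edge; z, half sep
    return np.concatenate([(proj("scene",[p+.010*tx+v[2]*jy*0+s*v[1]*jy+v[2]*jy+[0,0,v[0]]])[0]-u) for s,u in((1,(300.3,198.7)),(-1,(323.8,198.7)))])
for fx in (0,.01):
    r=least_squares(lambda v:np.concatenate([(proj("scene",[p+fx*tx+s*v[1]*jy+v[2]*jy+[0,0,v[0]]])[0]-u) for s,u in((1,(300.8,198.7)),(-1,(322.9,198.7)))]),[0,.02,0]);print(fx,r.x,r.fun)
# wrist: pad tip front inner corners
c=calibration("wrist");uv=np.array([[240/3.3+200,222/3.3+260],[548/3.3+200,222/3.3+260],[240/3.3+200,90/3.3+260],[548/3.3+200,90/3.3+260]])
q=cv2.undistortPoints(uv.reshape(-1,1,2),c["intrinsics"],c["dist"])[:,0]
for z in(.13,.14,.15,.16,.18):
    print(z,(np.c_[q*z,np.full(4,z)]@c["mount"][:3,:3].T+c["mount"][:3,3]).round(4).tolist())
```

```text
0 [0.0145303  0.02269155 0.00112123] [ 0.00017174  0.04399067 -0.00017852 -0.0439902 ]
0.01 [0.02324264 0.02241494 0.00098122] [ 0.00017174  0.04399067 -0.00017852 -0.0439902 ]
0.13 [[0.0009, -0.0166, -0.0477], [0.0009, 0.0202, -0.0476], [0.0162, -0.0166, -0.0435], [0.0162, 0.0202, -0.0435]]
0.14 [[-0.0041, -0.018, -0.0387], [-0.0041, 0.0217, -0.0386], [0.0123, -0.018, -0.0342], [0.0123, 0.0216, -0.0341]]
0.15 [[-0.0092, -0.0194, -0.0297], [-0.0091, 0.0231, -0.0296], [0.0085, -0.0194, -0.0249], [0.0085, 0.023, -0.0248]]
0.16 [[-0.0142, -0.0208, -0.0207], [-0.0142, 0.0245, -0.0207], [0.0046, -0.0208, -0.0155], [0.0046, 0.0245, -0.0155]]
0.18 [[-0.0242, -0.0236, -0.0027], [-0.0242, 0.0274, -0.0027], [-0.0031, -0.0236, 0.0031], [-0.0031, 0.0273, 0.0031]]
```

Scene and wrist views agree: the half-open tips stand about 20–25 mm above the TCP point, so at z≈0.197. They passed just over the carton's top (0.192) without touching it, and the carton hasn't moved. I'll go up, back behind it, and come down lower.

Emit:
apply_moves:
  rows:
    - [0, 0, 20, 0, 0, 0, 0.5]
    - [-24, -14, 10, 0, 0, 0, 0.5]
    - [-24, -14, 0, 0, 0, 0, 0.5]
    - [-24, -14, 0, 0, 0, 0, 0.5]
    - [-24, -14, 0, 0, 0, 0, 0.5]
    - [0, 0, 0, 0, 0, 0, 0.5]
    - [0, 0, -35, 0, 0, 0, 0.5]
    - [0, 0, -35, 0, 0, 0, 0.5]
    - [0, 0, 0, 0, 0, 0, 0.5]

```text
time: 6.12
ee_pos: [0.3745, -0.0675, 0.1334]
tcp_rot: [-179.9, 0.2, 29.7]
wrist_force: [-0.2, 0.4, -0.1]
opening: 0.0431
```

Run:
```python
from h import *
a=camera("scene")[110:270,240:400,::-1]
b=camera("wrist")[::2,::2,::-1]
cv2.imwrite("pics/s6.png",np.hstack([cv2.resize(a,(480,480),interpolation=2),cv2.copyMakeBorder(b,0,240,0,0,0)]))
```

```text
(no output)
```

View pics/s6.png

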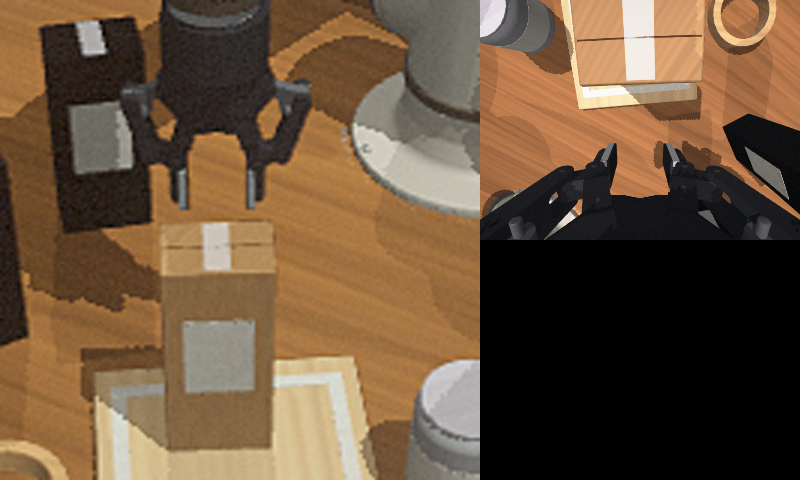

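The fingers are now behind the carton (tips at scene ≈(300,179)) and centred on its tape. Pushing again.

Emit:
apply_moves:
  rows:
    - [8.7, 5, 0, 0, 0, 0, 0.5]
    - [8.7, 5, 0, 0, 0, 0, 0.5]
    - [8.7, 5, 0, 0, 0, 0, 0.5]
    - [8.7, 5, 0, 0, 0, 0, 0.5]
    - [5.2, 3, 0, 0, 0, 0, 0.5]
    - [5.2, 3, 0, 0, 0, 0, 0.5]
    - [5.2, 3, 0, 0, 0, 0, 0.5]
    - [5.2, 3, 0, 0, 0, 0, 0.5]

```text
time: 7.22
ee_pos: [0.4312, -0.0358, 0.1353]
tcp_rot: [-180.0, 0.0, 29.7]
wrist_force: [-0.6, -0.3, 0.3]
opening: 0.0428
```

Run:
```python
from h import *
a=camera("scene")[110:270,240:400,::-1]
b=camera("wrist")[::2,::2,::-1]
cv2.imwrite("pics/s7.png",np.hstack([cv2.resize(a,(480,480),interpolation=2),cv2.copyMakeBorder(b,0,240,0,0,0)]))
```

```text
(no output)
```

View pics/s7.png

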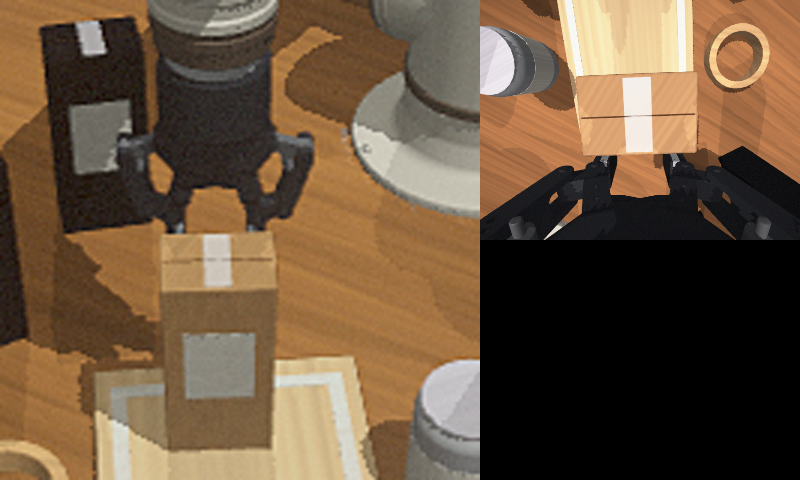

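The top has moved forward, so it is tipping. I'll continue past balance and let it fall.

Emit:
apply_moves:
  rows:
    - [5.2, 3, 0, 0, 0, 0, 0.5]
    - [5.2, 3, 0, 0, 0, 0, 0.5]
    - [5.2, 3, 0, 0, 0, 0, 0.5]
    - [5.2, 3, 0, 0, 0, 0, 0.5]
    - [5.2, 3, 0, 0, 0, 0, 0.5]
    - [5.2, 3, 0, 0, 0, 0, 0.5]
    - [5.2, 3, 0, 0, 0, 0, 0.5]
    - [0, 0, 0, 0, 0, 0, 0.5]
    - [0, 0, 0, 0, 0, 0, 0.5]
    - [0, 0, 0, 0, 0, 0, 0.5]
    - [0, 0, 0, 0, 0, 0, 0.5]

```text
time: 8.7
ee_pos: [0.4673, -0.015, 0.1353]
tcp_rot: [180.0, -0.0, 29.7]
wrist_force: [0.3, 0.3, -0.9]
opening: 0.0426
```

Run:
```python
from h import *
a=camera("scene")[150:390,200:440,::-1]
b=camera("wrist")[::2,::2,::-1]
cv2.imwrite("pics/s8.png",np.hstack([cv2.resize(a,(480,480),interpolation=2),cv2.copyMakeBorder(b,0,240,0,0,0)]))
```

```text
(no output)
```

View pics/s8.png

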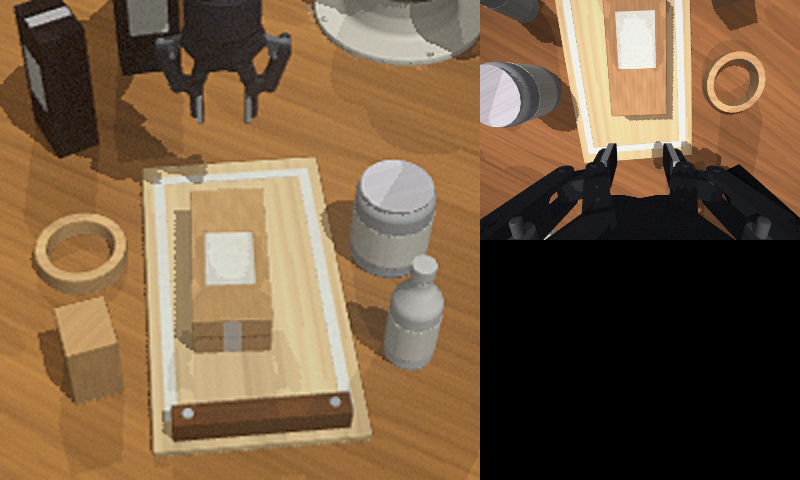

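The carton lies flat inside the tape, short of the bar. Measuring its pose.

```bash
cat >> h.py <<'E'
J=np.array([.55114,.05732,.60108])
def tojig(p):
    c,s=np.cos(J[2]),np.sin(J[2]);d=np.asarray(p)[:2]-J[:2];return np.array([c*d[0]+s*d[1],-s*d[0]+c*d[1]])
E
python3 - <<'E'
from h import *
uv=np.float64([(191,189),(264,188),(272,320),(192,322),(194,352),(271,351)])/2+[200,150]
P=[[0,-.04,.067],[0,.04,.067],[.18,.04,.067],[.18,-.04,.067],[.18,-.04,.012],[.18,.04,.012]]
k,r=fit([("scene",P,uv)],[.46,0,.55]);print(k,r.round(1).tolist(),"rel yaw",np.degrees(k[2]-J[2]))
print("foot",tojig(k),"top",tojig(pl(k,[[.18,0,0]])[0]));print("tcp",get_obs()["ee_pos"],tojig(get_obs()["ee_pos"]))
E
```

```text
[ 0.48014777 -0.00465027  0.54510904] [[0.2, 0.1], [-0.1, -0.2], [0.4, -0.5], [-0.3, -0.5], [-0.4, 0.8], [0.3, 0.3]] rel yaw -3.2068999909301885
foot [-0.09359535 -0.01095996] top [ 0.08612278 -0.02102948]
tcp [ 0.46735058 -0.01502646  0.13535685] [-0.1100176  -0.01228023]
```

Emit:
apply_moves:
  rows:
    - [-20.5, -14, 0, 0, 0, 2.3, 0.5]
    - [-20.5, -14, 0, 0, 0, 2.4, 0.5]
    - [0, 0, 0, 0, 0, 0, 0.5]
    - [0, 0, -30, 0, 0, 0, 0.5]
    - [0, 0, -30, 0, 0, 0, 0.5]
    - [0, 0, -30, 0, 0, 0, 0.5]
    - [0, 0, -10, 0, 0, 0, 0.5]
    - [0, 0, -10, 0, 0, 0, 0.5]
    - [0, 0, 0, 0, 0, 0, 0.5]

```text
time: 9.93
ee_pos: [0.4266, -0.0429, 0.0254]
tcp_rot: [-180.0, -0.0, 34.4]
wrist_force: [-0.8, -0.2, -0.0]
opening: 0.0425
```

Run:
```python
from h import *
o=get_obs();print(tojig(o["ee_pos"]),o["wrist_force"])
a=camera("scene")[150:390,200:440,::-1]
b=camera("wrist")[::2,::2,::-1]
cv2.imwrite("pics/s9.png",np.hstack([cv2.resize(a,(480,480),interpolation=2),cv2.copyMakeBorder(b,0,240,0,0,0)]))
```

```text
[-0.15941817 -0.01220667] [-0.78742529 -0.19042885 -0.01023577]
```

View pics/s9.png

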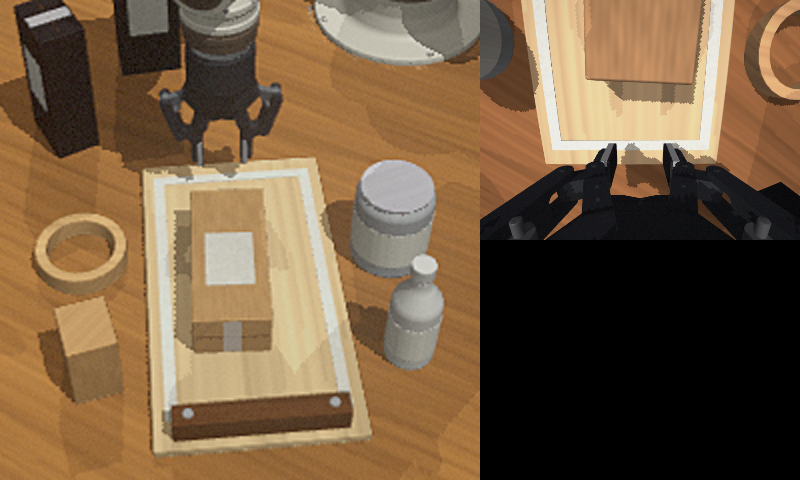

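Run:
```python
from h import *
p=get_obs()["ee_pos"]
for z in(.01,.02,.03,.04,.05,.06): print(z,proj("scene",[[p[0],p[1],z]]).round(1).tolist())
```

```text
0.01 [[311.2, 241.1]]
0.02 [[311.1, 238.2]]
0.03 [[311.1, 235.2]]
0.04 [[311.0, 232.1]]
0.05 [[311.0, 229.1]]
0.06 [[310.9, 225.9]]
```

Tip height is about 0.043, well below the carton's upper face (0.067). I'll push along jig +x in two stages.

Emit:
apply_moves:
  rows:
    - [8.2, 5.7, 0, 0, 0, 0, 0.5]
    - [8.3, 5.6, 0, 0, 0, 0, 0.5]
    - [8.2, 5.7, 0, 0, 0, 0, 0.5]
    - [8.3, 5.6, 0, 0, 0, 0, 0.5]
    - [5, 3.4, 0, 0, 0, 0, 0.5]
    - [5, 3.4, 0, 0, 0, 0, 0.5]
    - [5, 3.4, 0, 0, 0, 0, 0.5]
    - [5, 3.4, 0, 0, 0, 0, 0.5]
    - [5, 3.4, 0, 0, 0, 0, 0.5]
    - [5, 3.4, 0, 0, 0, 0, 0.5]
    - [5, 3.4, 0, 0, 0, 0, 0.5]
    - [5, 3.4, 0, 0, 0, 0, 0.5]
    - [5, 3.4, 0, 0, 0, 0, 0.5]

```text
time: 11.65
ee_pos: [0.5047, 0.0105, 0.0252]
tcp_rot: [-180.0, 0.0, 34.4]
wrist_force: [-1.8, -0.9, -1.0]
opening: 0.0426
```

Run:
```python
from h import *
o=get_obs();print(tojig(o["ee_pos"]),o["wrist_force"])
a=camera("scene")[150:390,200:440,::-1]
b=camera("wrist")[::2,::2,::-1]
cv2.imwrite("pics/s10.png",np.hstack([cv2.resize(a,(480,480),interpolation=2),cv2.copyMakeBorder(b,0,240,0,0,0)]))
```

```text
[-0.06478625 -0.01237623] [-1.81852201 -0.88982092 -0.99076591]
```

View pics/s10.png

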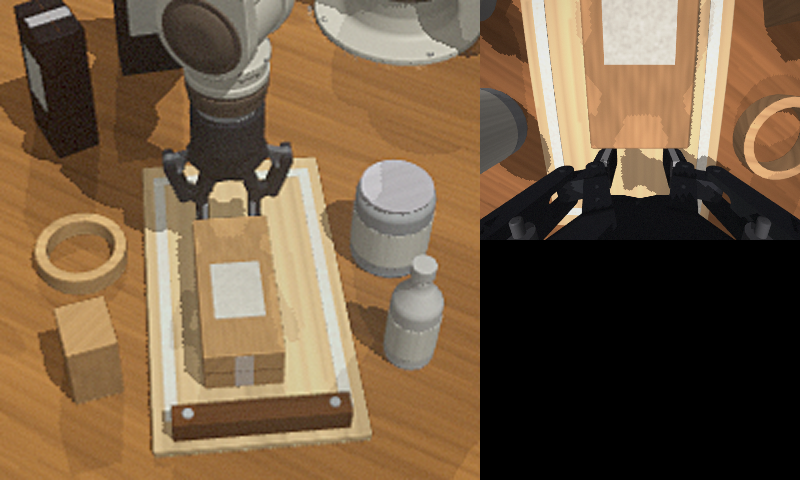

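The carton is sliding and has squared up to the fingers, with about 34 mm to go. Next a slower approach.

Emit:
apply_moves:
  rows:
    - [5, 3.4, 0, 0, 0, 0, 0.5]
    - [5, 3.4, 0, 0, 0, 0, 0.5]
    - [5, 3.4, 0, 0, 0, 0, 0.5]
    - [3.3, 2.3, 0, 0, 0, 0, 0.5]
    - [2.5, 1.7, 0, 0, 0, 0, 0.5]
    - [1.7, 1.1, 0, 0, 0, 0, 0.5]
    - [0, 0, 0, 0, 0, 0, 0.5]

```text
time: 12.62
ee_pos: [0.5272, 0.0257, 0.0253]
tcp_rot: [-180.0, -0.0, 34.4]
wrist_force: [0.4, 0.6, 0.3]
opening: 0.0426
```

Run:
```python
from h import *
o=get_obs();print(tojig(o["ee_pos"]),o["wrist_force"])
a=camera("scene")[210:370,250:410,::-1]
cv2.imwrite("pics/s11.png",cv2.resize(a,None,fx=3.75,fy=3.75,interpolation=2))
```

```text
[-0.03763243 -0.01250126] [0.35822997 0.60521467 0.28026587]
```

View pics/s11.png

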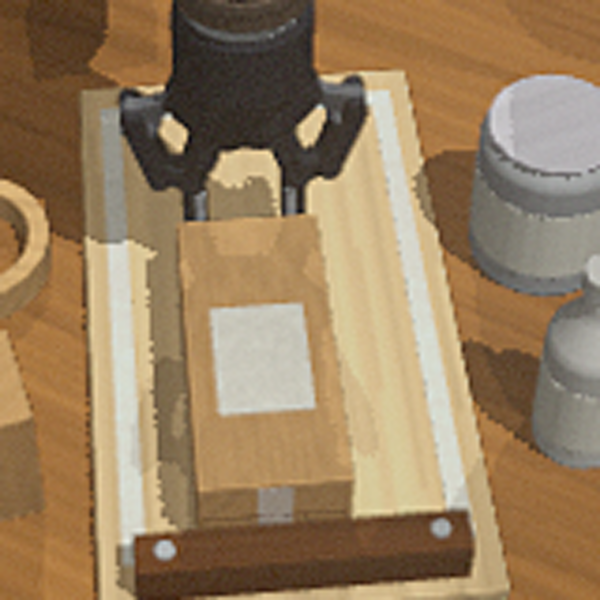

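A few mm remain. I'll creep until contact force shows.

Emit:
apply_moves:
  rows:
    - [1.2, 0.9, 0, 0, 0, 0, 0.5]
    - [1.2, 0.9, 0, 0, 0, 0, 0.5]
    - [1.2, 0.9, 0, 0, 0, 0, 0.5]
    - [0.8, 0.6, 0, 0, 0, 0, 0.5]

```text
time: 13.18
ee_pos: [0.5311, 0.0287, 0.0252]
tcp_rot: [180.0, 0.0, 34.4]
wrist_force: [-5.4, -4.6, 4.5]
opening: 0.043
```

Emit:
apply_moves:
  rows:
    - [0.4, 0.3, 0, 0, 0, 0, 0.5]
    - [0.4, 0.3, 0, 0, 0, 0, 0.5]

```text
time: 13.42
ee_pos: [0.5311, 0.0287, 0.0252]
tcp_rot: [180.0, 0.1, 34.4]
wrist_force: [-9.4, -6.5, 6.1]
opening: 0.0424
```

Run:
```python
from h import *
o=get_obs();print(tojig(o["ee_pos"]),o["wrist_force"])
a=camera("scene")[210:370,250:410,::-1]
cv2.imwrite("pics/s12.png",cv2.resize(a,None,fx=3.75,fy=3.75,interpolation=2))
```

```text
[-0.03271009 -0.01226563] [-9.43701125 -6.47868899  6.1038161 ]
```

View pics/s12.png

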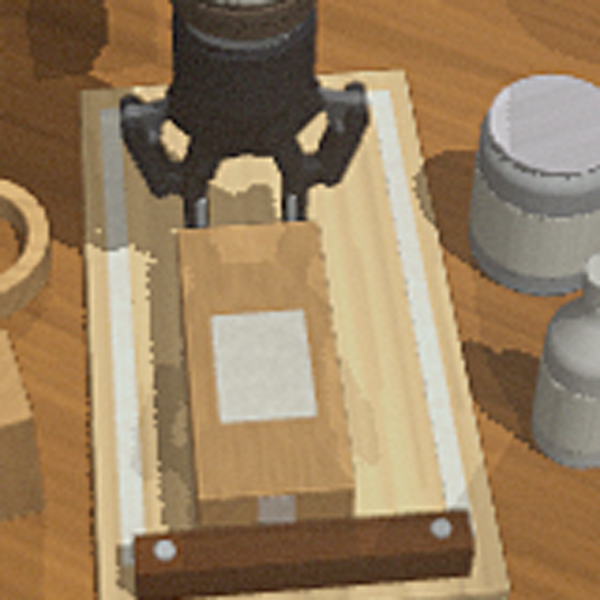

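The force rose to 13 N with no further motion, so the carton is against the bar. Backing off and lifting away.

Emit:
apply_moves:
  rows:
    - [-2.5, -1.7, 0, 0, 0, 0, 0.5]
    - [-8.2, -5.7, 0, 0, 0, 0, 0.5]
    - [-16.5, -11.3, 0, 0, 0, 0, 0.5]
    - [-24.7, -17, 0, 0, 0, 0, 0.5]
    - [-24.7, -17, 0, 0, 0, 0, 0.5]
    - [-8, -6, 30, 0, 0, 0, 0.5]
    - [0, 0, 50, 0, 0, 0, 0.5]
    - [0, 0, 50, 0, 0, 0, 0.5]
    - [0, 0, 50, 0, 0, 0, 0.5]
    - [0, 0, 30, 0, 0, 0, 0.5]
    - [0, 0, 0, 0, 0, 0, 0.5]
    - [0, 0, 0, 0, 0, 0, 0.5]

```text
time: 14.98
ee_pos: [0.4472, -0.0293, 0.2345]
tcp_rot: [-180.0, 0.0, 34.4]
wrist_force: [0.6, 0.6, 0.1]
opening: 0.0423
```

Run:
```python
from h import *
o=get_obs();print(tojig(o["ee_pos"]),o["wrist_force"])
s=camera("scene");t=camera("top")
cv2.imwrite("pics/s13.png",cv2.resize(s[210:370,240:440,::-1],None,fx=3.75,fy=3.75,interpolation=2))
cv2.imwrite("pics/t13.png",cv2.resize(t[140:350,190:430,::-1],None,fx=2.8,fy=2.8,interpolation=2))
```

```text
[-0.13469833 -0.01266611] [0.57040274 0.64186997 0.08223143]
```

View pics/s13.png

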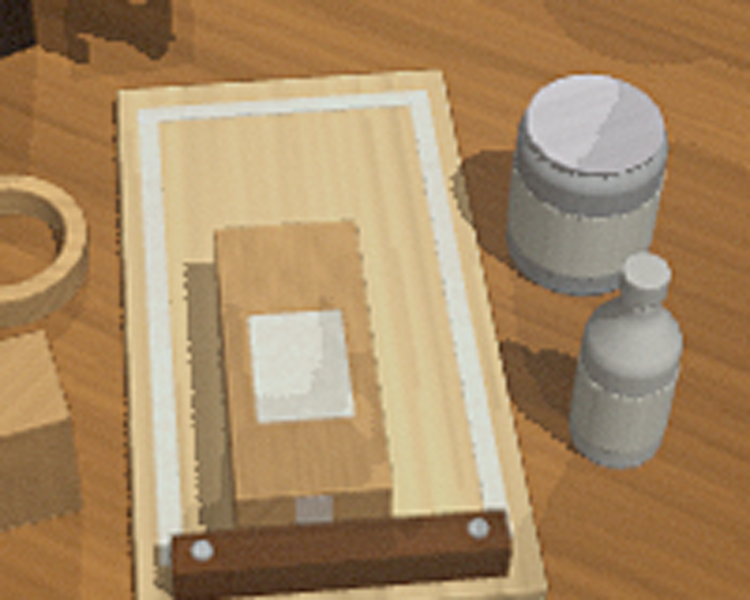

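View pics/t13.png

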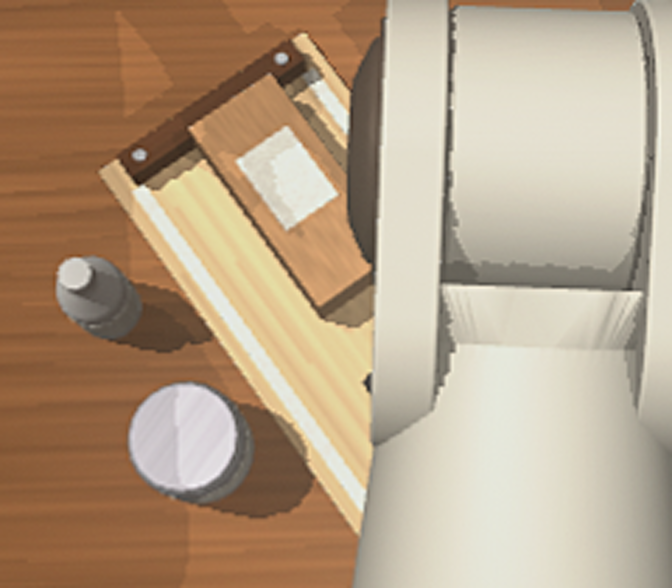

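Run:
```python
from h import *
uv=np.float64([(216,231),(356,222),(392,488),(238,499)])/3.75+[240,210]
P=[[0,-.04,.067],[0,.04,.067],[.18,.04,.067],[.18,-.04,.067]]
tp=np.float64([(189,127),(268,77),(322,305)])/2.8+[190,140]
PT=[[.18,.04,.067],[.18,-.04,.067],[0,.04,.067]]
for obs in([("scene",P,uv)],[("scene",P,uv),("top",PT,tp)]):
    k,r=fit(obs,[.52,0.03,.6]);print(k,r.round(1).tolist(),"rel yaw",np.degrees(k[2]-J[2]))
    print("foot",tojig(k),"top",tojig(pl(k,[[.18,0,0]])[0]))
```

```text
[0.54246067 0.03702679 0.59924619] [[-0.3, -0.6], [0.2, -0.7], [0.9, 0.4], [-0.7, 0.5]] rel yaw -0.10506937909819303
foot [-0.01863455 -0.01182787] top [ 0.16136515 -0.01215796]
[0.54144811 0.03522842 0.60476459] [[-0.8, -1.2], [-0.3, -1.4], [0.8, -0.6], [-0.7, -0.2], [-1.3, -0.5], [-0.1, -2.8], [-1.6, 0.1]] rel yaw 0.21111146804342037
foot [-0.02048667 -0.0127384 ] top [ 0.15951211 -0.01207517]
```

The carton's end is at jig x≈0.160, yaw error about 0.2°, y≈−12 mm, and the robot is clear. Handing in.

```bash
python3 -c "
from workcell import *
print(job_done())"
```

```text
the job is handed in; nothing more can be done
None
```

I pushed the carton over towards the stop bar, and it landed flat inside the taped frame, about 74 mm short. I then slid it flush against the bar, backed the gripper off and handed the job in at about 15 s; no verdict was reported.

- **First push missed:** the fingertips passed just over the carton's top without touching it. With the fingers half open, they stood about 20–25 mm higher than the TCP and the stated 17 mm `tip_reach` led me to expect. I saw this in the scene and wrist pictures, came back 40 mm lower, and the second push worked.
- **Final position:** the leading end measures at jig x ≈ 0.160–0.161 m, with the bar's face at 0.160. It is square to the bar within about 0.2° and about 12 mm off the centre line. Its contact with the bar showed as the push force rising to about 13 N with no further motion.
- **Surroundings:** the tin and the glue bottle showed no change in the last pictures. The tape roll and the small carton were only partly in view there, but they stood unmoved in the earlier scene pictures. The arm was clear and touching nothing.

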